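# Push a freezer box down the scanner lane

## Task

Push the square freezer box from the apron straight down the lane of the rack scanner until it is fully home, square against the end stop, without the box or the robot ever touching either guide rail. Only push it along the deck with the fingers: do not lift or tip it, and leave everything else on the bench where it is.

Things in the scene. Friction and masses are not known exactly. Their poses are not given: they have to be found in the camera images.
- freezer_box: Square flat freezer box to be pushed: 133 x 133 x 52 mm high, brown cardboard lid, white lower part, 0.25 to 0.5 kg, closed, upright sides. Origin: centre of its underside; z up, x and y square to its sides. Stands loose on the apron before the lane mouth, x axis within 0.2 rad of the lane's x, centre up to 20 mm off the lane's centre line. Slides with friction and stays where left.
- lane: White infeed lane of a rack scanner, fixed. Origin on the lane's centre line at table height; x = push direction, from the apron to the end stop; y across the lane, z up. Flat deck top 8 mm above the table, x = -240 to 250 mm; the apron (x < 0) is 260 mm wide, without rails before x = -10 mm. Scanner housing, 130 mm high, 250 mm wide, from x = 250 mm on.
- rail_left: Aluminium guide rail on the lane's +y side, fixed, 210 mm long along x, 14 mm wide, 24 mm high above the deck. Origin: centre of its underside, at (95, 83.5, 8) mm in the lane's frame. Clear width between the rails 153 mm: a centred freezer box has 10 mm on each side.
- rail_right: The same rail on the -y side, origin at (95, -83.5, 8) mm in the lane's frame.
- stop_face (a point): Point at deck height in the middle of the steel end stop's face that the box comes to rest against, at (200, 0, 8) mm in the lane's frame. Stop fixed and rigid, 100 mm wide, 32 mm high; the box is home when its centre is 66.5 mm short of this point.
- lane_mouth (a point): Point at deck height on the lane's centre line where the rails begin, at (-10, 0, 8) mm in the lane's frame.
- tube_rack: Loose white tube rack, 100 x 55 x 30 mm with capped tubes standing up to 46 mm high, on the table beyond the far rail. Origin at the centre of its underside. To be left alone.
- reagent_bottle: Loose amber bottle, 38 mm across, 85 mm high, on the table beyond the far rail. Origin at the centre of its underside. To be left alone.
- jar: Loose clear jar, 52 mm across, 60 mm high, on the table beside the near rail. Origin at the centre of its underside. To be left alone.
- well_plate: Loose flat white well plate, 128 x 86 x 14 mm, on the table near the apron. Origin at the centre of its underside. To be left alone.
- mouse: Loose black computer mouse, 58 x 100 x 32 mm, on the table by the laptop. Origin at the centre of its underside. To be left alone.
- tip_box: Loose box of pipette tips, 60 x 85 x 67 mm, on the table between the laptop and the apron. Origin at the centre of its underside. To be left alone.
- beaker: Loose glass beaker, 60 mm across, 75 mm high, on the table beside the scanner's near end. Origin at the centre of its underside. To be left alone.
Mind the look-alikes: they are no part of the job. Of the things that look like the freezer_box, the larger one is meant.

How it is judged:
By the outcome, as a careful person would: the job done as asked, in the order asked, and still so for the second after the job is handed in, with the robot touching nothing.
It also fails if it takes over 70 s, if anything falls off the work surface, if the arm or the gripper's body presses on something with over 40 N, if the wrist force passes 120 N, or if a joint passes its speed limit or range.

## Robot

A 6-joint arm with a two-finger parallel gripper is mounted at the origin on the work surface. World frame = base frame: x ahead of the robot, y to its left, z up, the work surface at z = 0. Lengths are in m, angles in rad, forces in N, time in s.
With the tool pointing down it reaches from about 0.2 to 0.875 m from the base axis. Payload 3.4 kg.
Tool frame: the origin (TCP) lies on the centre line of the jaws, within the pads' length; the fingertips stand 8 mm ahead of it and the grasp point (between the pads) lies 11 mm behind it; z points along the fingers, y is the line along which they close (so a half turn about z gives the same grasp; the last joint's range is limited). The gripper opens to 94 mm and grips with 3 to 60 N. Pads are 16 mm wide; open, the fingers measure 119 mm over their backs; the gripper's body (75 mm by 177 mm) begins 78 mm behind the grasp point.
Start: joints at [1.115, 0.276, 1.505, -0, 1.361, -0.121], TCP at [0.189, 0.543, 0.213] pointing down, gripper open.
Joint ranges: [-2.89, 2.89], [-0.75, 2.08], [0.22, 2.7], [-1.18, 4.32], [0.11, 2.71], [-2.7, 2.7]. Speed limits (rad/s): [2.57, 2.57, 3.14, 3.14, 3.14, 3.14].

## Interface

Orientations are given as a rotation vector (axis times angle).
In Python, from station import env gives the robot as it stands. The module is installed in compiled form; this text tells all that it offers.
- The arm moves only by the tool step_arm, never from a script. Its argument "plan" is a list that holds one entry, the list of rows, each a list of 7 numbers: the opening, from 0 (shut) to 1 (fully open), then the shift along the tool's x, y, z scaled (see below), then the turn, a rotation vector about the tool's x, y, z scaled (see below). A call has 1 to 8 rows; each row is the pose to reach, as a shift and turn from the pose commanded when the call began, along the tool's axes at that moment; what a row does not reach only later rows make up. The controller multiplies each number of a shift by 30 cm and each number of a turn by 45 degrees. A row lasts 1/10 s, in which the tool goes at most 50 mm and 8.59 degrees, less where a joint would pass 70% of its speed; a pose out of reach is approached as far as the arm can. A call with a number of a shift or a turn outside -1 to 1 is refused whole. A call with a gripper value outside its range is refused whole. The fingers move at their own pace and stop on an object; "force" is the grip in N (left out, the last holds). Time passes only in rows, so rows that repeat a pose let the fingers close. It gives the time, the measured TCP pose, the force, the opening and the grip force at its end, in the units of the state.
- env.observe(): the state, without advancing time (a new reading comes with each control period).
- env.grab_frame(name): name is "side" or "top"; returns the picture (480x640x3 uint8, red, green, blue); there is no depth.
- env.get_calibration(name): a dict with "camera_matrix" (3x3 intrinsics, pixels), "D" ([k1, k2, p1, p2, k3] as OpenCV has them; the pictures are not rectified), "xyz" and "attitude" of the camera in the world. Camera axes: x right, y up, looking along -z (the intrinsics and any distortion apply to the point x, -y, -z); pixel columns grow to the right and rows downward; lengths in m; the calibration is good to about 2 mm. A picture is of the moment at which its call begins. get_calibration takes no time and is no camera call.
- env.sign_off(): hands the job in; it is judged then, once.
The state is a dict: "time_s": time; "q": joint angles; "joint_vel": joint speeds; "effort": joint torques, N m; "position": TCP position; "orientation": TCP orientation; "force": force on the tool from outside, world axes, zero at the start; "wrist_torque": the same for the moment, N m; "width": finger opening in m; "grip_force": force on a finger pad.
Only numpy, scipy, OpenCV 4.12 (cv2) and the standard library are available. Lean on these libraries where they do the work, as an engineer would, in place of code of your own. Each camera call takes 0.05 s, during which the arm holds its last target. There are 200 camera calls.

## Working session

There is one attempt and no reset: what is moved stays moved. The work goes in short steps, Python scripts to look and compute and a tool call to move; the robot and the scene stay as the last step left them, time stands still between calls to the robot, and variables do not carry over. Pictures are saved under pics/ and viewed, at most 10 in all, crops included, and the job is handed in when it is done.

Besides the shell and the picture viewer there is one more tool, called after "Emit:" as name(argument=value, ...) on one line, values as JSON. step_arm: Moves the arm, as the interface text tells. Its arguments: {"type":"object","properties":{"plan":{"type":"array"},"force":{"type":"number"}},"required":["plan"]}

```bash
mkdir -p pics
python3 - <<'E'
from station import env
import cv2
for n in("top","side"):
    f=env.grab_frame(n); cv2.imwrite(f"pics/{n}0.png",f[:,:,::-1])
    c=env.get_calibration(n); print(n,c)
o=env.observe(); print(o)
E
```

```text
top {'camera_matrix': array([[457.36331041,   0.        , 322.86789976],
       [  0.        , 457.36331041, 243.00932449],
       [  0.        ,   0.        ,   1.        ]]), 'D': array([-0.10791936,  0.        ,  0.        ,  0.        ,  0.        ]), 'xyz': array([ 0.40415162, -0.09773495,  0.98495269]), 'attitude': array([ 0.11409026, -0.11475445, -1.58769542])}
side {'camera_matrix': array([[535.23000517,   0.        , 319.92981139],
       [  0.        , 535.23000517, 228.4444028 ],
       [  0.        ,   0.        ,   1.        ]]), 'D': array([0.02037368, 0.        , 0.        , 0.        , 0.        ]), 'xyz': array([ 0.37693123, -0.92362631,  0.64342159]), 'attitude': array([ 0.94741663, -0.08594645, -0.21419678])}
{'time_s': 0.1, 'q': array([ 1.11500841e+00,  2.76525469e-01,  1.50596518e+00, -4.47345343e-06,
        1.36068309e+00, -1.20982739e-01]), 'joint_vel': array([ 0.00102273, -0.00125063, -0.00351253,  0.00164092,  0.00040279,
        0.00184166]), 'effort': array([ 2.54479404e-03, -4.05454516e+01, -2.37780726e+01,  7.06717931e-02,
        2.98393553e-02, -6.56598581e-05]), 'position': array([0.18872454, 0.54264686, 0.21271129]), 'orientation': array([-5.23382029e-01, -3.09723606e+00,  2.38261160e-03]), 'force': array([ 0.88393382, -0.29770142, -0.01496635]), 'wrist_torque': array([-0.04102586,  0.03678565, -0.00138426]), 'grip_force': 0.0, 'width': 0.09395715985101884}
```

View pics/top0.png

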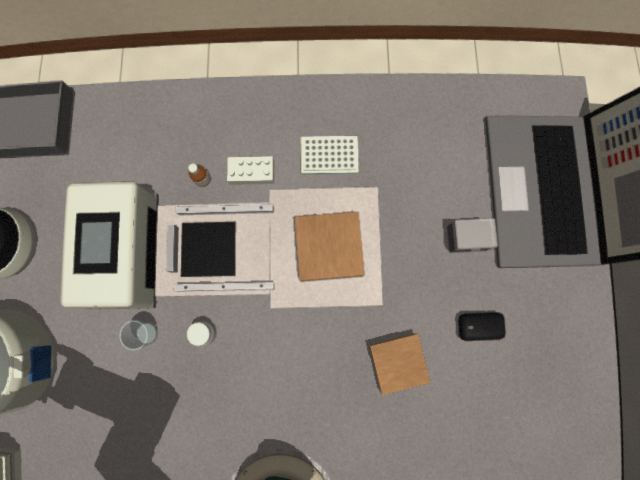

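View pics/side0.png

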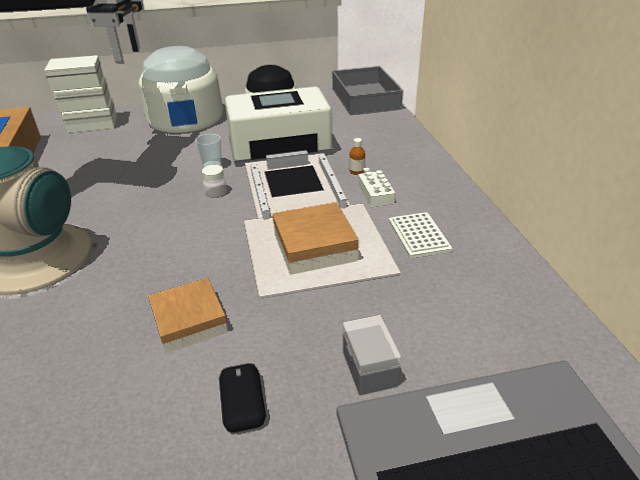

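The top view shows the freezer box (about 330,246) on the apron, with the lane running left to the stop near (172,248) and the rails at rows ~208 and ~286. The side view agrees: the smaller brown box near (190,310) is the look-alike.

```bash
cat > h.py <<'E'
import numpy as np, cv2
from scipy.spatial.transform import Rotation as R
from station import env
def cast(n,px,z):
    c=env.get_calibration(n); K=c["camera_matrix"]
    u=cv2.undistortPoints(np.float64(px).reshape(-1,1,2),K,c["D"])[:,0]
    d=np.c_[u[:,0],-u[:,1],-np.ones(len(u))]@R.from_rotvec(c["attitude"]).as_matrix().T
    o=c["xyz"]; return (o+d*((z-o[2])/d[:,2])[:,None])[:,:2]
def proj(n,P):
    c=env.get_calibration(n); r=R.from_rotvec(c["attitude"]).as_matrix()
    p=(np.float64(P).reshape(-1,3)-c["xyz"])@r; p=p*[1,-1,-1]
    return cv2.projectPoints(p.reshape(-1,1,3),np.zeros(3),np.zeros(3),c["camera_matrix"],c["D"])[0][:,0]
def big(m,near):
    m=cv2.morphologyEx(m.astype(np.uint8)*255,cv2.MORPH_OPEN,np.ones((3,3)))
    cs,_=cv2.findContours(m,cv2.RETR_EXTERNAL,cv2.CHAIN_APPROX_NONE)
    cs=[c for c in cs if cv2.contourArea(c)>60]
    return min(cs,key=lambda c:abs(cv2.pointPolygonTest(c,near,True)) if cv2.pointPolygonTest(c,near,True)<0 else 0)
def box(f,near):
    h=cv2.cvtColor(f,cv2.COLOR_RGB2HSV); 
    c=big((h[...,1]>90)&(h[...,0]>5)&(h[...,0]<25)&(h[...,2]>80),near)
    p=cast("top",c[:,0],0.060).astype(np.float32)
    return cv2.minAreaRect(p),c
E
python3 - <<'E'
from h import *
f=cv2.imread("pics/top0.png")[:,:,::-1].copy()
r,c=box(f,(330,246)); print("box",r)
h=cv2.cvtColor(f,cv2.COLOR_RGB2HSV)
for p in [(285,200),(375,296),(262,250),(250,209),(200,209),(225,205),(225,212),(230,286),(172,250),(400,250)]: print(p,f[p[1],p[0]],h[p[1],p[0]])
for x in (195,240,255): print(x,'L',f[200:218,x].mean(1).astype(int),'R',f[278:296,x].mean(1).astype(int))
g=big(f.min(2)>150,(375,296)); 
P=cast("top",g[:,0],.008)
cv2.imwrite("pics/c0.png",cv2.resize(f[170:320,140:400,::-1],None,fx=3,fy=3,interpolation=cv2.INTER_CUBIC))
print(cv2.boundingRect(g))
E
```

```text
box ((0.5339331030845642, -0.11132973432540894), (0.13286621868610382, 0.13181281089782715), 3.6913936138153076)
(285, 200) [199 185 171] [ 15  36 199]
(375, 296) [214 199 187] [ 13  32 214]
(262, 250) [210 196 182] [ 15  34 210]
(250, 209) [204 198 190] [ 17  18 204]
(200, 209) [196 190 183] [ 16  17 196]
(225, 205) [155 150 141] [ 19  23 155]
(225, 212) [106 101  97] [ 13  22 106]
(230, 286) [209 203 195] [ 17  17 209]
(172, 250) [164 158 155] [ 10  14 164]
(400, 250) [132 126 122] [ 12  19 132]
195 L [129 130 133 135 156 187 182 188 190 189 191 185 164 104 130 185 194 194] R [189 190 188 182 126 105 183 193 196 194 195 188 145 183 192 191 184 153]
240 L [133 134 146 176 194 189 194 196 198 198 186 147 104 145 189 195 193 192] R [193 198 194 149 120 176 199 201 201 202 199 153 174 194 196 191 168 144]
255 L [129 130 144 175 195 199 194 198 196 197 170 110 109 152 187 192 192 195] R [194 186 145 111 130 177 197 200 201 208 207 169 175 197 199 193 163 135]
(156, 187, 227, 121)
```

View pics/c0.png

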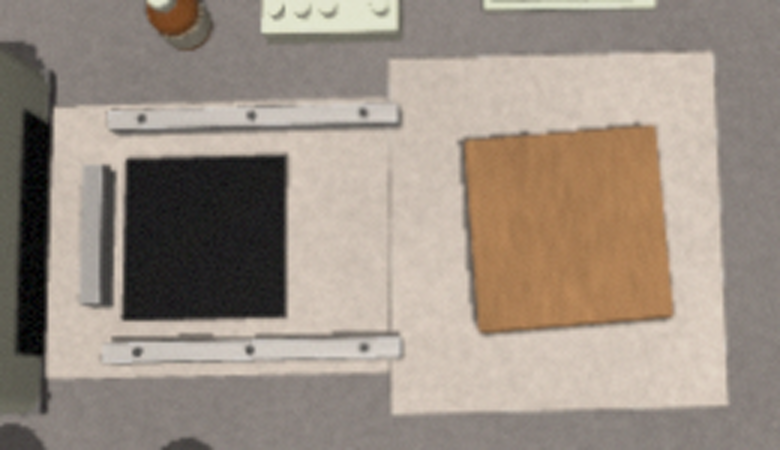

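The crop shows the box a few degrees skew, rail screws at crop (142,118),(251,115),(363,112) and (137,352),(250,350),(363,348), and apron corners at (389,60),(714,52),(727,405),(391,413).

Run:
```python
from h import *
f=cv2.imread("pics/top0.png")[:,:,::-1].copy()
u=lambda a:(np.float64(a)+.5)/3-.5+[140,170]
S=cast("top",u([(142,118),(251,115),(363,112),(137,352),(250,350),(363,348)]),.032)
A=cast("top",u([(389,60),(714,52),(727,405),(391,413)]),.008)
T=cast("top",u([(83,165),(79,304)]),.04)
ang=lambda v:np.arctan2(v[1],v[0])
print("screws",S.round(4).tolist()); print("dirs",ang(S[0]-S[2]),ang(S[3]-S[5]),"sep",np.linalg.norm(S[1]-S[4]))
print("apron",A.round(4).tolist(),ang(A[0]-A[1]),ang(A[3]-A[2]),"w",np.linalg.norm(A[0]-A[3]),np.linalg.norm(A[1]-A[2]),np.linalg.norm(A[0]-A[1]))
# sub-pixel rail edge fits
t=np.mean([ang(S[0]-S[2]),ang(S[3]-S[5]),ang(A[0]-A[1]),ang(A[3]-A[2])])
# apron long edges + rear edge via gray crossings
g=cv2.cvtColor(f,cv2.COLOR_RGB2GRAY).astype(float)
def cross(line,th):
    i=np.where((line[:-1]-th)*(line[1:]-th)<0)[0]; return i+(th-line[i])/(line[i+1]-line[i])
up=[];lo=[];re=[]
for x in range(280,372,4):
    c=cross(g[180:196,x],160); up+= [(x,180+c[0])] if len(c) else []
    c=cross(g[296:314,x],165); lo+= [(x,296+c[-1])] if len(c) else []
for y in range(195,300,4):
    c=cross(g[y,370:392],165); re+=[(370+c[-1],y)] if len(c) else []
def fit(p,z):
    P=cast("top",p,z); l=cv2.fitLine(P.astype(np.float32),cv2.DIST_HUBER,0,1e-4,1e-4).ravel(); return l
L=[fit(p,.008) for p in (up,lo,re)]; print(L,[len(p) for p in(up,lo,re)])
# rails outer/inner at z .032
E=[]
for lo_,hi in((198,216),(276,294)):
    a=[];b=[]
    for x in list(range(195,220,3))+list(range(230,256,3)):
        s=g[lo_:hi,x]; k=8 if lo_==198 else 10
        k=int(np.argmin(abs(np.arange(lo_,hi)-(209 if lo_==198 else 286))))
        ca=[c for c in cross(s,160) if c<k]; cb=[c for c in cross(s,160) if c>k]
        if ca:a.append((x,lo_+ca[-1]))
        if cb:b.append((x,lo_+cb[0]))
    E+=[fit(a,.032),fit(b,.032)]
print("rail edges (left outer,left inner,right inner,right outer)")
for l in E: print(l, "ang",np.arctan(l[0]/l[1]))
for l in L: print(np.arctan(l[0]/l[1]))
print("t",t,"stop",T)
```

```text
screws [[0.6234, 0.1913], [0.6237, 0.1122], [0.624, 0.0318], [0.456, 0.1911], [0.4563, 0.111], [0.4564, 0.0318]]
dirs 1.5744521023496032 1.57291691421455 sep 0.1673964576314035
apron [[0.6682, 0.016], [0.6695, -0.2229], [0.4122, -0.2226], [0.4114, 0.0154]] 1.5760679332329028 1.5743785397810213 w 0.25685625391751904 0.25726255360607625 0.23885907736675438
[array([ 0.00894936, -0.99995995,  0.66968465, -0.09923404], dtype=float32), array([ 0.00202019, -0.999998  ,  0.41133538, -0.09164403], dtype=float32), array([ 0.99998796,  0.00490667,  0.5812506 , -0.2220519 ], dtype=float32)] [23, 23, 27]
rail edges (left outer,left inner,right inner,right outer)
[ 0.00840101 -0.9999647   0.6339707   0.12644528] ang -0.008401112
[ 0.00366075 -0.9999933   0.6169881   0.12614378] ang -0.0036607543
[ 0.00333042 -0.99999446  0.46275046  0.10549639] ang -0.0033304254
[ 0.00343234 -0.9999941   0.4500172   0.13405913] ang -0.0034323493
-0.008949474
-0.002020196
1.5658896
t 1.5744538723945192 stop [[0.58852065 0.23076485]
 [0.48967514 0.2307523 ]]
```

```bash
cat >> h.py <<'E'
def row(p,yaw):
    "tool pointing straight down, tool y at world angle yaw"
    o=env.observe(); r=R.from_rotvec(o["orientation"])
    y=np.array([np.cos(yaw),np.sin(yaw),0]); z=np.array([0,0,-1.]); x=np.cross(y,z)
    rt=R.from_matrix(np.c_[x,y,z])
    print("pos",o["position"].round(4),"F",o["force"].round(1),"t",o["time_s"],"q6",o["q"][5].round(2))
    print("shift",(r.inv().apply(np.array(p)-o["position"])/.3).round(4),"turn",((r.inv()*rt).as_rotvec()/(np.pi/4)).round(4))
E
python3 -c "
from h import *
row((.42,-.111,.2),1.5743)"
```

```text
pos [0.1887 0.5426 0.2127] F [ 0.9 -0.3 -0. ] t 0.1 q6 -0.12
shift [-1.444  -1.8045  0.0449] turn [-0.0019 -0.0006 -0.4307]
```

Emit:
step_arm(plan=[[[1,-0.72,-0.9,0,0,0,0],[1,-0.72,-0.9,0,0,0,0],[1,-0.72,-0.9,0,0,0,0],[1,-0.72,-0.9,0,0,0,0],[1,-0.72,-0.9,0,0,0,0],[1,-0.72,-0.9,0,0,0,0],[1,-0.72,-0.9,0,0,0,0],[1,-0.72,-0.9,0,0,0,0]]])

```text
time_s: 0.9
position: [0.3054, 0.2124, 0.2133]
orientation: [0.536, 3.094, -0.004]
force: [-0.1, 0.0, -0.0]
width: 0.094
grip_force: 0.0
```

Emit:
step_arm(plan=[[[1,-0.72,-0.9,0.04,0,0,-0.43],[1,-0.72,-0.9,0.04,0,0,-0.43],[1,-0.72,-0.9,0.04,0,0,-0.43],[1,-0.72,-0.9,0.04,0,0,-0.43],[1,-0.72,-0.9,0.04,0,0,-0.43],[1,-0.72,-0.9,0.04,0,0,-0.43],[1,-0.72,-0.9,0.04,0,0,-0.43],[1,-0.72,-0.9,0.04,0,0,-0.43]]])

```text
time_s: 1.7
position: [0.4211, -0.1116, 0.2011]
orientation: [-0.001, 3.141, -0.001]
force: [0.5, 0.1, -0.9]
width: 0.0937
grip_force: 0.0
```

```bash
python3 -c "
from h import *
row((.435,-.111,.028),1.5743)"
```

```text
pos [ 0.4211 -0.1116  0.2011] F [ 0.5  0.1 -0.9] t 1.7 q6 -1.99
shift [-0.0459  0.0023  0.5769] turn [-0.0007  0.0008 -0.0035]
```

Emit:
step_arm(plan=[[[1,-0.046,0.002,0.2,0,0,0],[1,-0.046,0.002,0.35,0,0,0],[1,-0.046,0.002,0.45,0,0,0],[1,-0.046,0.002,0.55,0,0,0],[1,-0.046,0.002,0.577,0,0,0],[1,-0.046,0.002,0.577,0,0,0],[1,-0.046,0.002,0.577,0,0,0]]])

```text
time_s: 2.4
position: [0.4346, -0.1082, 0.0293]
orientation: [-0.006, 3.14, -0.001]
force: [-0.1, -0.8, 0.7]
width: 0.0942
grip_force: 0.0
```

```bash
python3 -c "
from h import *
row((.466,-.111,.028),1.5743)
f=env.grab_frame('top'); cv2.imwrite('pics/t1.png',f[150:340,240:440,::-1])
print(box(f,(330,246))[0])"
```

```text
pos [ 0.4346 -0.1082  0.0293] F [-0.1 -0.8  0.7] t 2.4 q6 -1.97
shift [-0.1045 -0.0096  0.0047] turn [-0.0008  0.0026  0.    ]
((0.5465501546859741, -0.1104276180267334), (0.1076555848121643, 0.13176065683364868), 3.571315050125122)
```

Emit:
step_arm(plan=[[[1,-0.03,-0.005,0.004,0,0.001,0],[1,-0.05,-0.01,0.004,0,0.001,0],[1,-0.06,-0.01,0.004,0,0.001,0],[1,-0.07,-0.01,0.004,0,0.001,0],[1,-0.08,-0.01,0.004,0,0.001,0],[1,-0.09,-0.01,0.004,0,0.001,0],[1,-0.098,-0.01,0.004,0,0.001,0],[1,-0.098,-0.01,0.004,0,0.001,0]]])

```text
time_s: 3.25
position: [0.4606, -0.1097, 0.0266]
orientation: [0.005, -3.136, -0.004]
force: [-4.8, 3.1, 3.0]
width: 0.0942
grip_force: 2.1
```

Emit:
step_arm(plan=[[[1,0.05,0,0,0,0,0],[1,0.15,0,0,0,0,0],[1,0.2,0,-0.15,0,0,0],[1,0.2,0,-0.3,0,0,0],[1,0.3,0,-0.4,0,0,0],[1,0.4,0,-0.4,0,0,0],[1,0.4,0,-0.4,0,0,0]]])

```text
time_s: 3.95
position: [0.3408, -0.1112, 0.1481]
orientation: [-0.002, 3.141, -0.002]
force: [1.0, 0.1, 0.5]
width: 0.0937
grip_force: 0.0
```

```bash
python3 -c "
from h import *
f=env.grab_frame('top'); cv2.imwrite('pics/t2.png',f[:,:,::-1])
print(box(f,(330,246))[0]); row((.46,-.111,.028),1.5743)"
```

```text
((0.5371972918510437, -0.1124575138092041), (0.13269126415252686, 0.13165992498397827), 1.463771104812622)
pos [ 0.3426 -0.1116  0.1478] F [ 1.4 -0.8  0.1] t 4.0 q6 -2.08
shift [-0.3905  0.0019  0.4001] turn [-0.0014  0.0026 -0.0029]
```

View pics/t2.png

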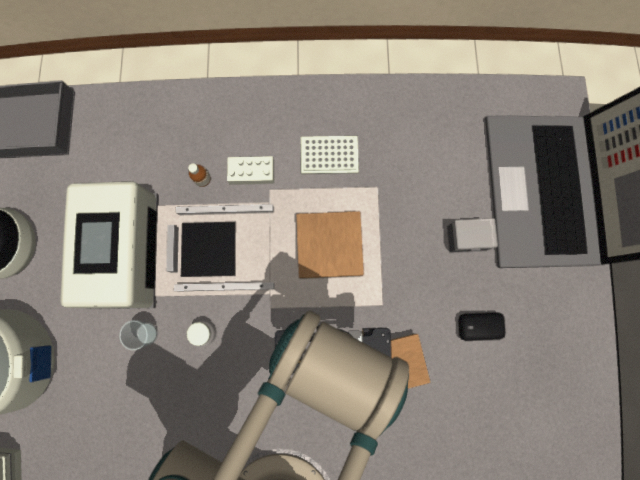

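The top view shows the box at (330,244), nearly square but still about 4 mm left of the lane's centre line. I'll give it a second nudge.

Emit:
step_arm(plan=[[[1,-0.1,0,0.1,0,0.002,0],[1,-0.2,0,0.2,0,0.002,0],[1,-0.3,0,0.3,0,0.002,0],[1,-0.32,0,0.38,0,0.002,0],[1,-0.33,0,0.4,0,0.002,0],[1,-0.35,0,0.4,0,0.002,0],[1,-0.37,0,0.4,0,0.002,0]]])

```text
time_s: 4.7
position: [0.4548, -0.1113, 0.0276]
orientation: [0.004, -3.14, 0.0]
force: [-0.5, -0.7, 0.9]
width: 0.0939
grip_force: 0.0
```

```bash
python3 -c "
from h import *
row((.468,-.111,.028),1.5743)"
```

```text
pos [ 0.4548 -0.1113  0.0276] F [-0.5 -0.7  0.9] t 4.7 q6 -1.96
shift [-0.0441  0.001  -0.0012] turn [-0.0003 -0.0015 -0.0011]
```

Emit:
step_arm(plan=[[[1,-0.01,0,0,0,-0.001,-0.001],[1,-0.02,0,0,0,-0.001,-0.001],[1,-0.028,0,0,0,-0.001,-0.001],[1,-0.034,0,0,0,-0.001,-0.001],[1,-0.04,0,0,0,-0.001,-0.001],[1,-0.044,0,0,0,-0.001,-0.001],[1,-0.044,0,0,0,-0.001,-0.001],[1,-0.044,0,0,0,-0.001,-0.001]]])

```text
time_s: 5.5
position: [0.4636, -0.1102, 0.0271]
orientation: [0.006, -3.134, -0.002]
force: [-7.5, 0.4, 5.9]
width: 0.0941
grip_force: 3.6
```

```bash
python3 -c "
from h import *
row((.468,-.111,.028),1.5743)"
```

```text
pos [ 0.4636 -0.1102  0.0271] F [-7.5  0.4  5.9] t 5.5 q6 -1.95
shift [-0.0146 -0.0026 -0.0032] turn [ 0.002  -0.0095  0.0004]
```

Emit:
step_arm(plan=[[[1,0.05,0,0,0,0,0],[1,0.15,0,0,0,0,0],[1,0.2,0,-0.15,0,0,0],[1,0.2,0,-0.3,0,0,0],[1,0.3,0,-0.4,0,0,0],[1,0.4,0,-0.4,0,0,0],[1,0.4,0,-0.4,0,0,0]]])

```text
time_s: 6.2
position: [0.3449, -0.111, 0.1483]
orientation: [0.003, -3.141, 0.001]
force: [0.4, 0.4, -0.6]
width: 0.0939
grip_force: 0.0
```

```bash
python3 -c "
from h import *
f=env.grab_frame('top'); cv2.imwrite('pics/t3.png',f[:,:,::-1])
print(box(f,(330,246))[0]); row((.4,-.215,.148),0.0035)"
```

```text
((0.5392319560050964, -0.1125384122133255), (0.13275906443595886, 0.1316634863615036), 0.28042423725128174)
pos [ 0.3467 -0.1115  0.148 ] F [0.7 0.5 0.3] t 6.25 q6 -2.08
shift [-0.1768 -0.3454  0.0006] turn [5.0000e-04 2.3000e-03 1.9981e+00]
```

Emit:
step_arm(plan=[[[1,-0.1,-0.15,0,0,0,1],[1,-0.2,-0.3,0,0,0,1],[1,-0.3,-0.35,0,0,0,1],[1,-0.45,-0.35,0,0,0,1],[1,-0.6,-0.35,0,0,0,1],[1,-0.645,-0.35,0,0,0,1],[1,-0.645,-0.35,0,0,0,1]]])

```text
time_s: 6.95
position: [0.5444, -0.216, 0.1454]
orientation: [-1.194, -2.905, -0.0]
force: [0.5, 0.7, 0.0]
width: 0.094
grip_force: 0.0
```

Emit:
step_arm(plan=[[[1,0,0,0,0,0,1],[1,0,0,0,0,0,1],[1,0,0,0,0,0,1],[1,0,0,0,0,0,1],[1,0,0,0,0,0,1],[1,0,0,0,0,0,1],[1,0,0,0,0,0,1]]])

```text
time_s: 7.65
position: [0.5403, -0.2157, 0.1466]
orientation: [-2.215, -2.225, 0.002]
force: [0.8, 0.1, -0.5]
width: 0.094
grip_force: 0.0
```

```bash
python3 -c "
from h import *
row((.5405,-.215,.028),0.0035)"
```

```text
pos [ 0.5403 -0.2157  0.1466] F [ 0.8  0.1 -0.5] t 7.65 q6 -0.5
shift [0.0021 0.0015 0.3954] turn [-0.0028 -0.0005  0.0011]
```

Tool x now points along +y world, the push direction. Descending behind the box.

Emit:
step_arm(plan=[[[1,0.002,0.001,0.12,-0.002,0,0.001],[1,0.002,0.001,0.24,-0.002,0,0.001],[1,0.002,0.001,0.34,-0.002,0,0.001],[1,0.002,0.001,0.395,-0.002,0,0.001],[1,0.002,0.001,0.395,-0.002,0,0.001],[1,0.002,0.001,0.395,-0.002,0,0.001]]])

```text
time_s: 8.25
position: [0.5411, -0.2153, 0.0286]
orientation: [-2.217, -2.225, -0.0]
force: [-0.3, -0.1, 0.6]
width: 0.0939
grip_force: 0.0
```

```bash
python3 -c "
from h import *
row((.5402,-.155,.028),0.0035)"
```

```text
pos [ 0.5411 -0.2153  0.0286] F [-0.3 -0.1  0.6] t 8.25 q6 -0.5
shift [ 0.2012 -0.0023  0.0022] turn [-0.0001 -0.0002 -0.    ]
```

Emit:
step_arm(plan=[[[1,0.04,0,0.002,0,0,0],[1,0.075,0,0.002,0,0,0],[1,0.1,0,0.002,0,0,0],[1,0.12,0,0.002,0,0,0],[1,0.14,0,0.002,0,0,0],[1,0.16,0,0.002,0,0,0],[1,0.18,0,0.002,0,0,0],[1,0.2,0,0.002,0,0,0]]])

```text
time_s: 9.05
position: [0.5422, -0.1564, 0.029]
orientation: [2.214, 2.223, -0.0]
force: [0.7, -5.9, 4.3]
width: 0.0939
grip_force: 2.8
```

```bash
python3 -c "
from h import *
row((.540,-.10,.028),0.0035)
f=env.grab_frame('top'); cv2.imwrite('pics/t4.png',cv2.resize(f[150:340,130:430,::-1],None,fx=2.5,fy=2.5))
print(box(f,(305,246))[0])"
```

```text
pos [ 0.5422 -0.1564  0.029 ] F [ 0.7 -5.9  4.3] t 9.05 q6 -0.41
shift [ 0.188  -0.0068  0.0028] turn [0.0037 0.004  0.0003]
((0.5304573774337769, -0.10146929323673248), (0.06690876185894012, 0.11886640638113022), 76.58654022216797)
```

View pics/t4.png

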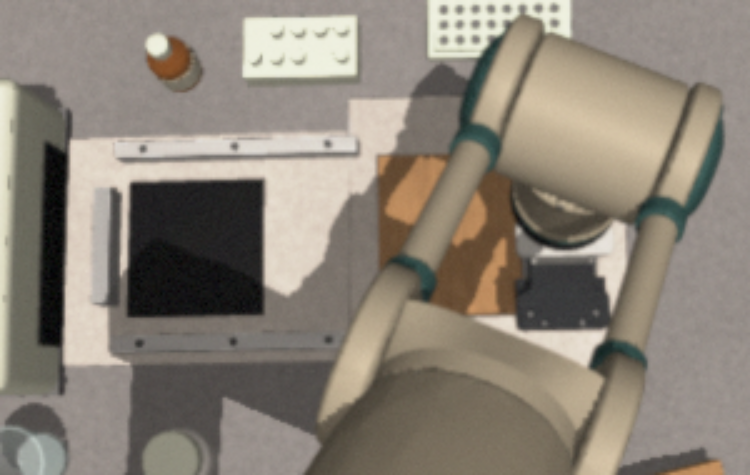

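The crop shows the box's far edge at row 155 and front edge at column 377, both visible and apparently square. The shadows confuse the mask, so I'll fit those two edges.

```bash
cat >> h.py <<'E'
def edges(f,tcpy):
    "far (+x) and front (+y) edges of lid; lane-line offset and yaw"
    h=cv2.cvtColor(f,cv2.COLOR_RGB2HSV); m=(h[...,1]>90)&(h[...,0]>4)&(h[...,0]<26)&(h[...,2]>40)
    cy=tcpy+.009+.0665; out={}
    def sc(px,d):
        o=[]
        for p in px:
            p=np.rint(p).astype(int); s=[m[p[1]+k*d[1],p[0]+k*d[0]] for k in range(-9,10)] # outward
            s=np.array(s); 
            if s[:5].all() and not s[-5:].any(): o.append(p+np.array(d)*(np.where(s)[0][-1]-9+.5))
        return o
    a=np.linspace(-.055,.055,45); z=np.full(45,.06)
    A=sc(proj("top",np.c_[np.full(45,.607),cy+a,z]),(0,-1))
    B=sc(proj("top",np.c_[.5405+a,np.full(45,cy+.0665),z]),(-1,0))
    for n,p in(("far",A),("front",B)):
        if len(p)<8: print(n,"few",len(p)); continue
        P=cast("top",p,.06).astype(np.float32)
        l=cv2.fitLine(P,cv2.DIST_HUBER,0,1e-4,1e-4).ravel()
        an=np.arctan(-l[0]/l[1]) if n=="far" else np.arctan(l[1]/l[0])
        print(n,len(p),"mean",l[2:].round(4),"yaw-lane deg",np.degrees(an-.0035).round(2), "centre off lane mm" if n=="far" else "", ((l[2]-.0665-(.5403-.0035*(l[3]-.0166)))*1e3).round(1) if n=="far" else "")
E
python3 -c "
from h import *
f=env.grab_frame('top'); edges(f,env.observe()['position'][1])"
```

```text
far 17 mean [ 0.606  -0.0455] yaw-lane deg 0.58 centre off lane mm -1.0
front 26 mean [ 0.5593 -0.0129] yaw-lane deg -0.54
```

Emit:
step_arm(plan=[[[1,0.02,0,0.002,0,0,0],[1,0.045,0,0.002,0,0,0],[1,0.07,0,0.002,0,0,0],[1,0.095,0,0.002,0,0,0],[1,0.12,0,0.002,0,0,0],[1,0.145,0,0.002,0,0,0],[1,0.17,0,0.002,0,0,0],[1,0.195,0,0.002,0,0,0]]])

```text
time_s: 9.95
position: [0.5423, -0.0984, 0.0285]
orientation: [2.214, 2.222, -0.0]
force: [0.3, -6.9, 5.3]
width: 0.0939
grip_force: 3.6
```

```bash
python3 -c "
from h import *
row((.5403,-.04,.028),0.0035)
f=env.grab_frame('top'); edges(f,env.observe()['position'][1])"
```

```text
pos [ 0.5423 -0.0984  0.0285] F [ 0.3 -6.9  5.3] t 9.95 q6 -0.31
shift [ 0.1948 -0.0061  0.0011] turn [0.0043 0.0045 0.0004]
far few 3
front few 5
```

```bash
python3 -c "
from h import *
f=env.grab_frame('top'); cv2.imwrite('pics/t5.png',cv2.resize(f[180:320,140:360,::-1],None,fx=3,fy=3))
f=env.grab_frame('side'); cv2.imwrite('pics/s5.png',cv2.resize(f[130:310,200:420,::-1],None,fx=3,fy=3))"
```

```text
(no output)
```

View pics/t5.png

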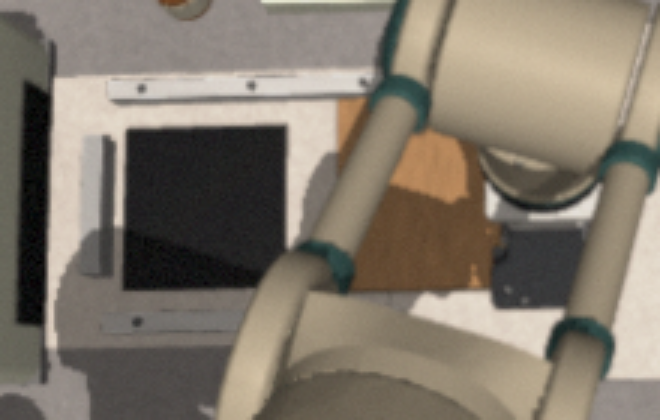

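The crop shows the box entering the mouth: far edge at row ~97 and near edge at row ~290, with gaps to both rails. I'll check those numerically.

```bash
python3 -c "
from h import *
u=lambda a:(np.float64(a)+.5)/3-.5+[140,180]
print(cast('top',u([(345,97),(365,97),(360,289.5),(430,290),(480,290.5)]),.06).round(4))"
```

```text
[[ 0.6072  0.0404]
 [ 0.6069  0.0266]
 [ 0.4741  0.03  ]
 [ 0.4729 -0.0174]
 [ 0.4719 -0.0512]]
```

Emit:
step_arm(plan=[[[1,0.02,0,0.001,0,0,0],[1,0.045,0,0.001,0,0,0],[1,0.07,0,0.001,0,0,0],[1,0.095,0,0.001,0,0,0],[1,0.12,0,0.001,0,0,0],[1,0.145,0,0.001,0,0,0],[1,0.17,0,0.001,0,0,0],[1,0.195,0,0.001,0,0,0]]])

```text
time_s: 10.9
position: [0.5413, -0.0398, 0.0278]
orientation: [2.215, 2.223, -0.002]
force: [0.6, -7.6, 6.3]
width: 0.0942
grip_force: 4.0
```

```bash
python3 -c "
from h import *
row((.5402,.02,.028),0.0035)
f=env.grab_frame('top'); cv2.imwrite('pics/t6.png',cv2.resize(f[180:320,140:360,::-1],None,fx=3,fy=3))"
```

```text
pos [ 0.5413 -0.0398  0.0278] F [ 0.6 -7.6  6.3] t 10.9 q6 -0.2
shift [ 0.1995 -0.003  -0.0014] turn [0.0019 0.0036 0.0003]
```

View pics/t6.png

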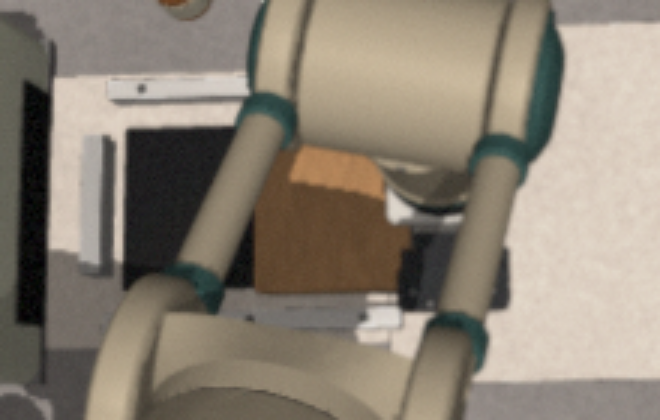

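The crop shows the box's near edge at row ~292, parallel to the near rail (row ~317) with a visible gap, about 2 mm off centre. That's within the 10 mm clearance, so I'll continue.

Emit:
step_arm(plan=[[[1,0.02,0,0,0,0,0],[1,0.045,0,0,0,0,0],[1,0.07,0,0,0,0,0],[1,0.095,0,0,0,0,0],[1,0.12,0,0,0,0,0],[1,0.145,0,0,0,0,0],[1,0.17,0,0,0,0,0],[1,0.195,0,0,0,0,0]]])

```text
time_s: 11.75
position: [0.5406, 0.0189, 0.0275]
orientation: [2.216, 2.224, -0.002]
force: [0.2, -8.3, 6.9]
width: 0.0941
grip_force: 3.8
```

```bash
python3 -c "
from h import *
row((.54,.0755,.028),0.0035)
f=env.grab_frame('side'); cv2.imwrite('pics/s7.png',cv2.resize(f[130:290,200:400,::-1],None,fx=3.5,fy=3.5))"
```

```text
pos [0.5406 0.0189 0.0275] F [ 0.2 -8.3  6.9] t 11.75 q6 -0.09
shift [ 0.1888 -0.0014 -0.0021] turn [0.0004 0.0031 0.0004]
```

View pics/s7.png

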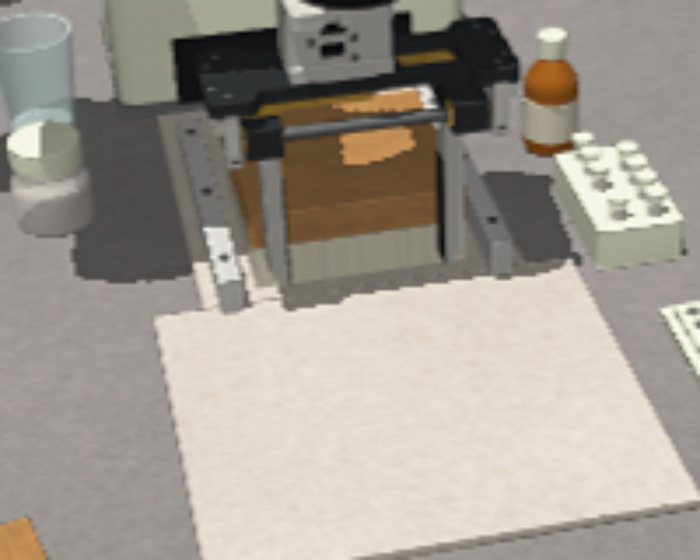

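The side view shows both fingers flat on the box's rear face, between the rails (crop columns 270–460) with clear gaps at both sides.

Emit:
step_arm(plan=[[[1,0.02,0,-0.001,0,0,0],[1,0.04,0,-0.001,0,0,0],[1,0.06,0,-0.001,0,0,0],[1,0.08,0,-0.001,0,0,0],[1,0.1,0,-0.001,0,0,0],[1,0.12,0,-0.001,0,0,0],[1,0.14,0,-0.001,0,0,0],[1,0.155,0,-0.001,0,0,0]]])

```text
time_s: 12.6
position: [0.5397, 0.0659, 0.0273]
orientation: [2.217, 2.225, -0.003]
force: [-0.8, -6.3, 4.5]
width: 0.094
grip_force: 3.3
```

Emit:
step_arm(plan=[[[1,0.005,0,0,0,0,0],[1,0.01,0,0,0,0,0],[1,0.014,0,0,0,0,0],[1,0.018,0,0,0,0,0],[1,0.022,0,0,0,0,0],[1,0.026,0,0,0,0,0]]])

```text
time_s: 13.2
position: [0.5396, 0.0733, 0.0272]
orientation: [2.218, 2.225, -0.004]
force: [-0.2, -6.4, 5.2]
width: 0.0936
grip_force: 3.3
```

Emit:
step_arm(plan=[[[1,0.004,0,0,0,0,0],[1,0.007,0,0,0,0,0],[1,0.01,0,0,0,0,0],[1,0.01,0,0,0,0,0]]])

```text
time_s: 13.6
position: [0.5396, 0.0733, 0.0273]
orientation: [2.214, 2.224, -0.009]
force: [0.1, -16.1, 5.3]
width: 0.0942
grip_force: 7.8
```

Contact with the stop: the position is holding and the force is rising. One slightly firmer press to seat it square, then straight back and up.

Emit:
step_arm(plan=[[[1,0.003,0,0,0,0,0],[1,0.006,0,0,0,0,0],[1,0.008,0,0,0,0,0],[1,0.008,0,0,0,0,0]]])

```text
time_s: 14.0
position: [0.5396, 0.0733, 0.0273]
orientation: [2.212, 2.223, -0.014]
force: [-0.0, -22.9, 5.2]
width: 0.094
grip_force: 11.5
```

Emit:
step_arm(plan=[[[1,-0.02,0,0,0,0,0],[1,-0.06,0,0,0,0,0],[1,-0.12,0,0,0,0,0],[1,-0.2,0,0,0,0,0],[1,-0.3,0,0,0,0,0],[1,-0.4,0,-0.15,0,0,0],[1,-0.55,0,-0.3,0,0,0],[1,-0.7,0,-0.4,0,0,0]]])

```text
time_s: 14.8
position: [0.5402, -0.1126, 0.1355]
orientation: [-2.215, -2.224, -0.002]
force: [1.8, -0.6, -1.2]
width: 0.0938
grip_force: 0.0
```

Emit:
step_arm(plan=[[[1,-0.15,0,-0.1,0,0,0],[1,-0.3,0,-0.2,0,0,0],[1,-0.4,0,-0.3,0,0,0],[1,-0.5,0,-0.3,0,0,0],[1,-0.5,0,-0.3,0,0,0]]])

```text
time_s: 15.3
position: [0.5413, -0.2662, 0.2245]
orientation: [2.222, 2.22, 0.001]
force: [-0.6, 0.6, -0.6]
width: 0.0941
grip_force: 0.0
```

```bash
python3 -c "
from h import *
f=env.grab_frame('top'); cv2.imwrite('pics/t8.png',cv2.resize(f[170:320,140:400,::-1],None,fx=3,fy=3))
print(box(f,(215,246))[0], 'want',.5403-.0035*.1335,.0166+.1335); edges(f,.0746); print(env.observe()['time_s'])"
```

```text
((0.538087785243988, 0.14803090691566467), (0.13382720947265625, 0.13441461324691772), 0.26292967796325684) want 0.53983275 0.1501
far 45 mean [0.6053 0.1396] yaw-lane deg 0.2 centre off lane mm -1.1
front 45 mean [0.5303 0.215 ] yaw-lane deg -0.03  
15.35
```

View pics/t8.png

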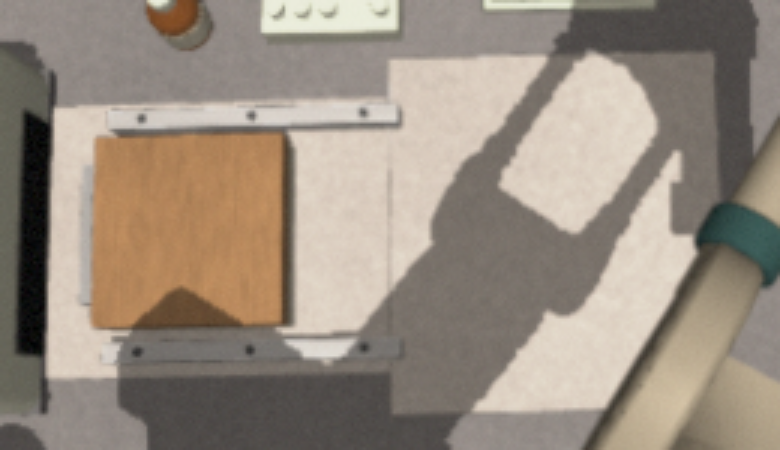

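The box is square against the stop (left edge at crop column 93) with gaps to both rails, and the arm is clear. Handing in.

```bash
python3 -c "
from station import env
print(env.sign_off())"
```

```text
the job is handed in; nothing more can be done
None
```

The freezer box is home: it sits square against the end stop, about 1–2 mm off the lane's centre line, with visible gaps to both rails, and I handed the job in at about 15 s with the arm clear.

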